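# Show the bead dish's tag to the scanner

## Robot

A 7-joint arm with a two-finger parallel gripper is mounted at the origin on a cart in front of the work surface, level with it; the furniture and walls round the work are solid. World frame = base frame: x ahead of the robot, y to its left, z up, the work surface at z = 0. Lengths are in mm, angles in degrees, forces in N, time in s.
With the tool pointing down it reaches from about 425 to 875 mm from the base axis. Payload 8.4 kg.
Tool frame: the origin (TCP) lies midway between the tips of the shut fingers; the grasp point (between the pads) lies 19 mm behind it (robot.grip_point_offset is the z of the grasp point in the tool frame, in mm); z points along the fingers, y is the direction in which the jaws open and shut (so a half turn about z gives the same grasp; the last joint's range is limited). The gripper opens to 85 mm and grips with 20 to 120 N. Pads are 22 mm wide; open, the fingers measure 114 mm over their backs; the gripper's body (76 mm by 85 mm) begins 54 mm behind the grasp point. The pads swing forward as they close: fully open they stand 13 mm farther back than shut.
Start: joints at [64.446, 19.091, 2.286, 83.961, -0.768, 76.965, -3.352], TCP at [220.905, -611.28, 193.608] pointing down, gripper open.
Joint ranges: [-147.57, 147.57], [-21.85, 119.76], [-74.77, 79.35], [14.55, 137.4], [-85.83, 265.84], [4.83, 119.75], [-152.11, 152.11]. Speed limits (degrees/s): [127.2, 127.2, 159.86, 159.86, 180, 180, 180].

## Interface

Orientations are given as [roll, pitch, yaw] about the fixed x, y, z axes, in that order (R = Rz(yaw) Ry(pitch) Rx(roll)).
In Python, from cell import readout, viewer, robot gives the robot as it stands.
- The arm moves only by the shell command python3 -m jog 'ROWS' [FORCE]. ROWS is a JSON object of lists of equal length, an entry for each row: "gripper": the opening in per cent of the stroke, from 0 (shut) to 100 (fully open); "dp": the shift along the world's x, y, z in mm, a list of three; "dr": the turn, a rotation vector about the world's x, y, z in degrees, a list of three. A call has 1 to 20 rows; each row shifts and turns the commanded pose from where the row before left it; what a row does not reach is not made up. A row lasts 1/12 s, in which the tool goes at most 41.7 mm and 7.16 degrees, less where a joint would pass 70% of its speed; a pose out of reach is approached as far as the arm can. A call is refused whole if a number of a shift passes 41.7 or a number of a turn 7.16, either way. A call with a gripper value outside its range is refused whole. The fingers move at their own pace and stop on an object; FORCE is the grip in N (left out, the last holds). Time passes only in rows, so rows that do not move let the fingers close. It gives the time, the measured TCP pose, the force and the opening at its end, in the units of the state.
- readout.state(): the state, without advancing time (a new reading comes with each control period).
- viewer.grab_frame(name): name is "scene" or "top" or "wrist"; returns a dict with "image" (420x560x3 uint8, red, green, blue), "fx", "fy", "cx", "cy" (pixels), "eye" and "orientation" of the camera in the world. Camera axes: x right, y up, looking along -z (the intrinsics and any distortion apply to the point x, -y, -z); pixel columns grow to the right and rows downward; lengths in mm; the calibration is good to about 2 mm. The wrist camera is an equidistant fisheye: a pixel r from the principal point sees the ray r / f radians off the axis. A picture is of the moment at which its call begins. There is no depth.
- robot.close_job(): hands the job in, once; it reports no verdict.
The state is a dict: "clock": time; "q": joint angles; "joint_velocities": joint speeds; "joint_torque": joint torques, N m; "position": TCP position; "tcp_rot": TCP orientation; "wrist_force": force on the tool from outside, world axes, zero at the start; "torque": the same for the moment, N m; "grip_width": opening from 0.0 (shut) to 1.0 (fully open).
Only numpy, scipy, OpenCV 4.12 (cv2) and the standard library are available. Lean on these libraries where they do the work, as an engineer would, in place of code of your own. Each camera call takes 0.05 s, during which the arm holds its last target.

## Task

Squeeze the scanner's orange trigger fully home to wake it and let it spring back. Then lift the blue dish by its wooden handle and, keeping it level so that the loose marble stays in the middle, give it about a quarter turn so that its striped tag squarely faces the scanner's window, centred before it at its height, 45 mm away. Finish holding the dish still there, and leave the other things on the table where they are.

Things in the scene. Friction and masses are not known exactly. Their poses are not given: they have to be found in the camera images.
- scanner: grey hand scanner fixed on its side on a stand (base plate 120 x 90 mm). Origin on the table under the barrel's middle. Barrel along x, 44 mm wide, axis 90 mm above the table, top at 113 mm; black nose 58 mm wide, amber window at x = -94 mm looking along -x. Grip leaves the barrel level along +y: x -1 to 27 mm, y to 128 mm, 32 mm thick, 90 mm above the table; free below it
- trigger (a joint): orange trigger blade, 8 mm thick, 20 mm high, 52 mm long, at the -x side of the grip; vertical pivot at scanner x = -20, y = 30 mm; front face at x = -24 mm. 0 = out, 0.26 rad = fully squeezed on its stop (about 9 mm travel at the squeezing point). A spring (3 N at first, 6 N at the end) pushes it back out
- squeeze_point (a point): where to squeeze from above: half-way between the trigger's front face and the back of the grip (51 mm apart along the scanner's x axis), at half height, 90 mm above the table, 66 mm beside the barrel's axis. One finger goes behind the grip, the other before the trigger
- scan_spot (a point): point in the air 45 mm straight in front of the window, 90 mm above the table, where the middle of the tag's face is to be held. Axes as the scanner's: the window looks along -x
- dish: blue round dish, 112 mm across, rim 22 mm high, about 0.22 kg, loose. Origin at the centre of its underside, z up. Inside a shallow cone (7 degrees, lowest in the middle, 8 mm above the underside). A fixed arch handle stands over it: posts at y = +-55 mm, wooden bar along y on top. The striped tag is on the rim at -x, facing -x; it starts roughly towards the robot
- dish_handle (a point): centre of the wooden handle bar, straight over the dish's centre, 80 mm above its underside. The bar is 14 mm wide (along dish x), 16 mm high and 94 mm long (along dish y); grasp it from above across its width. Axes as the dish's
- dish_tag (a point): centre of the face of the white tag (40 mm wide, 22 mm high, with black stripes), 60 mm from the dish's axis in its -x direction and 16 mm above its underside. The face looks along -x of the dish
- ball_center (a point): centre of the loose amber glass marble, 22 mm in diameter, 16 g, resting in the middle of the dish; it rolls if the dish is tilted beyond the cone's slope or jerked
- balm_tin: pink round balm tin, 67 mm across, 29 mm high, a bystander standing loose on the table; origin at the centre of its underside
- egg_cup: brown wooden egg cup, 50 mm across, 53 mm high, a bystander standing loose on the table; origin at the centre of its underside
- gift_box_d: little gift box in kraft paper with a red bow, 63 x 63 x 51 mm, a bystander standing loose on the table; origin at the centre of its underside
- wood_bird: carved wooden bird, 55 x 109 x 54 mm, a bystander standing loose on the table; origin at the centre of its underside
There are look-alikes about, which are no part of the job. There is more than one size of the dish; the one meant has the size given above.

How it is judged (in metres and radians):
On the way, in this order (a step that is already met when the one before it is completed fails the run):
1. the trigger is squeezed home by the fingers (value of joint trigger above 0.2 rad and contact force between trigger and the fingers above 1 N), for 0.2 s.
2. the trigger is let go and has sprung back (value of joint trigger below 0.04 rad and contact force between scanner and the fingers below 0.1 N), for 0.2 s.
3. the dish is held up by the fingers, level, with the marble in its middle (height (world z) of dish above 0.03 m and contact force between dish and the fingers above 0.5 N and angle between dish's own z axis and vertical below 0.12 rad and horizontal distance between ball_center and dish below 0.008 m), for 0.2 s.
At the end, for the whole second after the job is handed in: Dish held still in the fingers, over 45 mm above the table, clear of the scanner; tag centre within 18 mm of the scan spot, facing the window within 10 degrees; dish level within 6 degrees, marble within 8 mm of its axis; trigger out (height (world z) of dish above 0.045 m and contact force between dish and the fingers above 0.5 N and contact force between dish and scanner below 0.1 N and distance between dish_tag and scan_spot below 0.018 m and angle between the x axis of dish and the x axis of scanner, either way round below 0.17 rad and angle between dish's own z axis and vertical below 0.1 rad and horizontal distance between ball_center and dish below 0.008 m and height (world z) of ball_center above 0.05 m and linear speed of dish below 0.02 m/s and value of joint trigger below 0.04 rad); the arm keeps its last pose, push and grip.
It fails at once if the marble rolls more than 25 mm from the middle of the dish (horizontal distance between ball_center and dish above 0.025 m).
It fails at once if the dish is tipped by more than 15 degrees (angle between dish's own z axis and vertical above 0.26 rad).
It fails at once if a bystander (tin, egg cup, gift box, bird) is pushed more than 25 mm (distance of any of balm_tin, egg_cup, gift_box_d, wood_bird from where it was at the start of the episode above 0.025 m).
It also fails if it takes over 58 s, if anything falls off the work surface, if the arm or the gripper's body presses on something with over 40 N, if the wrist force passes 120 N, or if a joint passes its speed limit or range.

## Working session

There is one attempt and no reset: what is moved stays moved. The work goes in short steps, Python scripts to look and compute and a shell command to move; the robot and the scene stay as the last step left them, time stands still between calls to the robot, and variables do not carry over. Pictures are saved under pics/ and viewed, and the job is handed in when it is done.

```bash
ls; mkdir -p pics; python3 - <<'E'
from cell import readout, viewer, robot
import cv2
print(readout.state())
for n in ["scene","top","wrist"]:
    f=viewer.grab_frame(n); cv2.imwrite(f"pics/{n}0.png",f["image"][:,:,::-1])
    print(n,{k:f[k] for k in f if k!="image"})
E
```

```text
pics
{'clock': 0.0, 'q': array([64.44580891, 19.13193837,  2.28475261, 84.01026145, -0.76646901,
       76.96668343, -3.35237934]), 'joint_velocities': array([-0.05762509,  0.0933184 , -0.04830578, -0.0240898 , -0.0168939 ,
       -0.05896665,  0.06078659]), 'joint_torque': array([ 7.35666272e-04, -6.58550763e+01,  1.36574026e+00, -4.05557513e+01,
        1.67988130e-02,  1.26369737e-02,  1.81867040e-05]), 'position': array([ 220.7146397 , -610.82887153,  192.72615601]), 'tcp_rot': array([-1.79906651e+02,  7.67060856e-03,  1.98690536e+01]), 'wrist_force': array([ 0.32940156,  0.28013987, -0.03852495]), 'torque': array([-0.03532724, -0.02628684,  0.01313099]), 'grip_width': 1.000771315346342}
scene {'fx': 504.4301575842636, 'fy': 504.4301575842636, 'cx': 270.15853280507673, 'cy': 205.80919310803625, 'eye': array([-124.6227085 ,  563.58911575, 1111.51315152]), 'orientation': array([  40.85230221,    0.72563258, -130.65330453])}
top {'fx': 500.2570858968553, 'fy': 500.2570858968553, 'cx': 276.4863721183544, 'cy': 207.11610277393405, 'eye': array([ 412.35505546,  -34.26226923, 1378.98392285]), 'orientation': array([  5.23260068,   0.34941216, -91.38823376])}
wrist {'fx': 325.19226210127806, 'fy': 325.19226210127806, 'cx': 281.56600485353476, 'cy': 211.75985254833537, 'eye': array([ 288.04353148, -587.60097457,  373.7268419 ]), 'orientation': array([-1.62429022e+01,  5.35301288e-02, -7.01848518e+01])}
```

View pics/scene0.png

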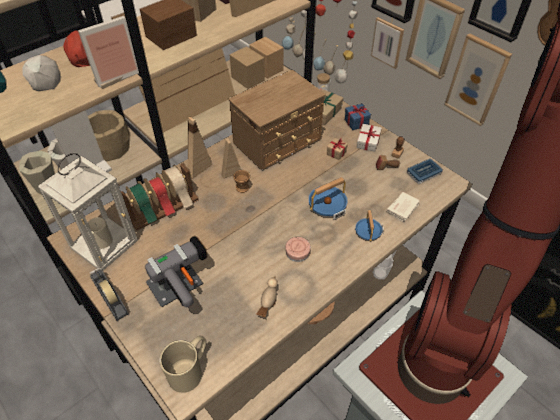

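View pics/top0.png

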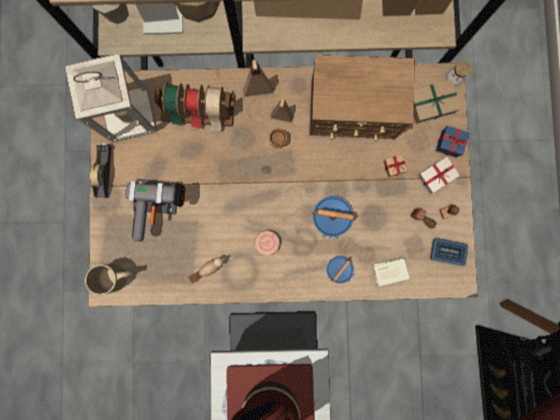

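View pics/wrist0.png

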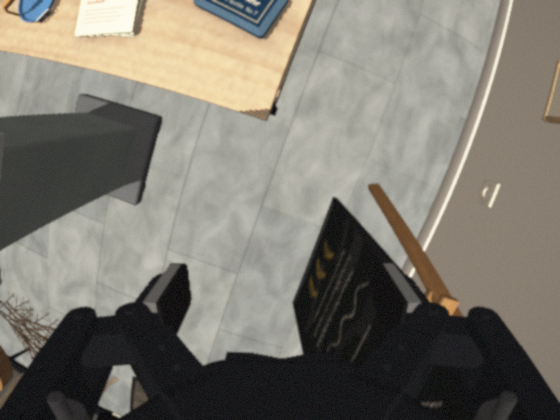

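```bash
cat > h.py <<'E'
import numpy as np, cv2
from scipy.spatial.transform import Rotation as R
from cell import readout, viewer, robot
def grab(n):
    f=viewer.grab_frame(n); f["n"]=n; f["Rm"]=R.from_euler('xyz',f["orientation"],degrees=True).as_matrix(); return f
def ray(f,u,v):
    a=(u-f["cx"])/f["fx"]; b=(v-f["cy"])/f["fy"]
    if f["n"]=="wrist":
        r=np.hypot(a,b); s=np.sin(r)/max(r,1e-9); d=np.array([a*s,-b*s,-np.cos(r)])
    else: d=np.array([a,-b,-1.])
    return f["Rm"]@d
def onz(f,u,v,z):
    d=ray(f,u,v); return np.asarray(f["eye"])+d*(z-f["eye"][2])/d[2]
def proj(f,P):
    P=np.atleast_2d(P); c=(P-f["eye"])@f["Rm"]; x,y,z=c[:,0],-c[:,1],-c[:,2]
    if f["n"]=="wrist":
        rr=np.hypot(x,y); t=np.arctan2(rr,z); k=t/np.maximum(rr,1e-9); x,y=x*k,y*k
    else: x,y=x/z,y/z
    return np.c_[f["cx"]+f["fx"]*x, f["cy"]+f["fy"]*y]
def crop(f,u0,v0,u1,v1,s,name):
    im=f["image"][v0:v1,u0:u1,::-1]; cv2.imwrite(name,cv2.resize(im,None,fx=s,fy=s,interpolation=cv2.INTER_CUBIC))
E
python3 - <<'E'
from h import *
t=grab("top"); s=grab("scene")
crop(t,80,140,240,260,5,"pics/t_scan.png")
crop(t,290,180,410,290,5,"pics/t_dish.png")
crop(s,130,220,250,320,6,"pics/s_scan.png")
crop(s,280,160,430,260,5,"pics/s_dish.png")
E
```

```text
(no output)
```

View pics/t_scan.png

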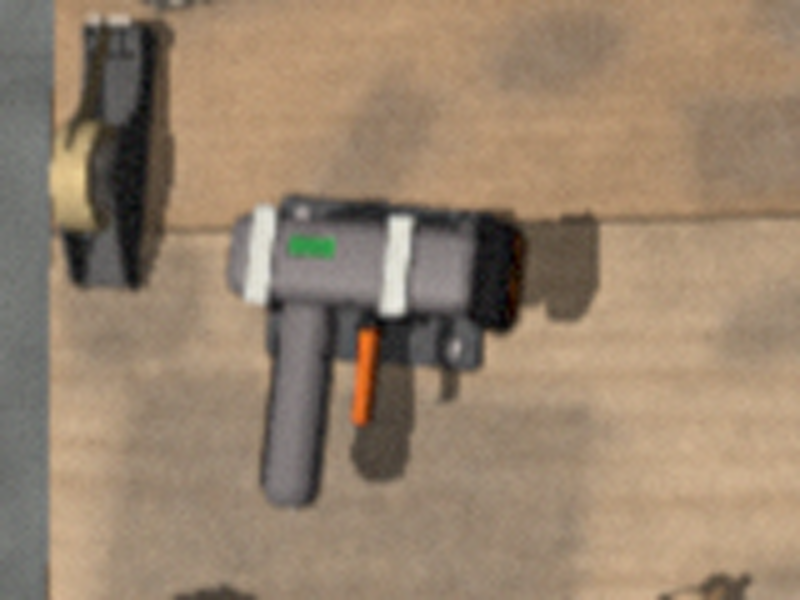

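View pics/t_dish.png

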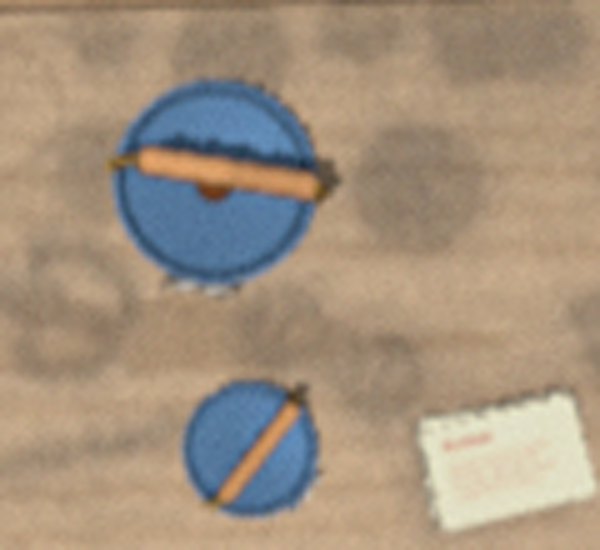

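View pics/s_scan.png

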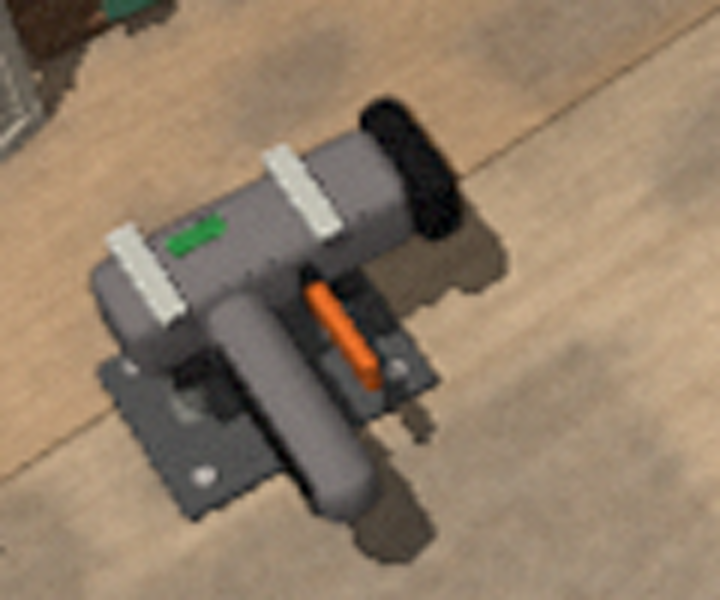

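View pics/s_dish.png

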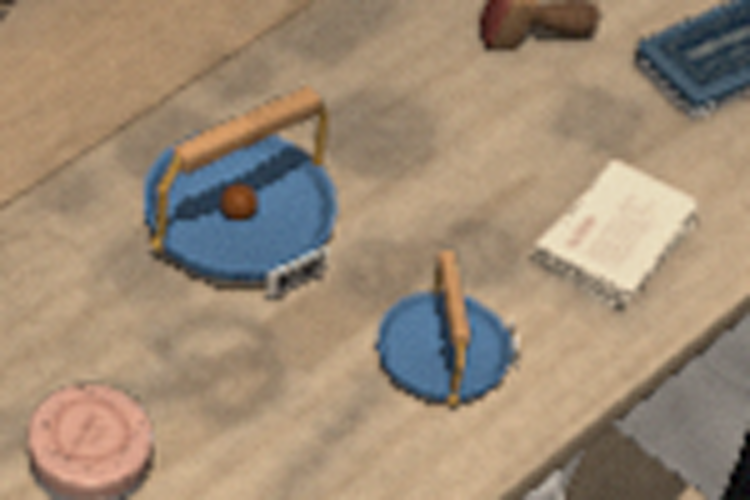

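```bash
cat > fit.py <<'E'
from h import *
from scipy.optimize import least_squares
t=grab("top"); s=grab("scene")
def T(p): return np.array(p)/5+[80,140]
def S(p): return np.array(p)/6+[130,220]
M=[(t,(-24,82,100),T((369,425))),(t,(-16,82,100),T((352,424))),(t,(13,128,90),T((290,506))),(t,(-94,-29,90),T((522,222))),(t,(-94,29,90),T((515,330))),
(s,(-24,82,100),S((382,366))),(s,(-16,82,100),S((360,378))),]
def w(p,P):
    c,n=np.cos(p[2]),np.sin(p[2]); return np.array([p[0]+c*P[0]-n*P[1],p[1]+n*P[0]+c*P[1],P[2]])
f=lambda p:np.concatenate([proj(c,w(p,P))[0]-q for c,P,q in M])
r=least_squares(f,[450,330,np.pi/2]); p=r.x
print("scanner",p[:2],np.degrees(p[2])); print(np.round(r.fun.reshape(-1,2),1))
print("squeeze",w(p,(1.5,66,90)),"spot",w(p,(-139,0,90)))
D=lambda q:np.array(q)/5+[290,180]; E=lambda q:np.array(q)/5+[280,160]
print("dish rim c",onz(t,*D((217,182)),22), "rim L/R",onz(t,*D((116,182)),22),onz(t,*D((317,182)),22))
a=onz(t,*D((138,159)),84);b=onz(t,*D((318,185)),84); print("bar",a,b,np.linalg.norm(a-b),(a+b)/2, np.degrees(np.arctan2(*(a-b)[[1,0]])))
a=onz(s,*E((181,150)),84);b=onz(s,*E((320,100)),84); print("bar S",a,b,np.linalg.norm(a-b),(a+b)/2, np.degrees(np.arctan2(*(a-b)[[1,0]])))
print("ball",onz(t,*D((213,187)),19),onz(s,*E((239,202)),19))
print("tag",onz(t,*D((205,287)),18))
# overlays
for c,off,k,n in((t,(80,140),5,"pics/o_t.png"),(s,(130,220),6,"pics/o_s.png")):
    im=cv2.imread("pics/t_scan.png" if c is t else "pics/s_scan.png")
    for L in [[(-94,-29,90),(-94,29,90)],[(-24,30,100),(-24,82,100),(-16,82,100),(-16,30,100),(-24,30,100)],[(-1,22,106),(-1,128,90),(27,128,90),(27,22,90)],[(-94,-22,90),(60,-22,90)],[(-94,22,90),(60,22,90)]]:
        q=(proj(c,np.array([w(p,P) for P in L]))-off)*k+ (k-1)/2
        cv2.polylines(im,[q.astype(int).reshape(-1,1,2)],False,(0,255,255),1)
    q=(proj(c,w(p,(1.5,66,90)))[0]-off)*k; cv2.circle(im,tuple(int(v) for v in q),5,(255,0,255),-1)
    cv2.imwrite(n,im)
E
python3 fit.py
```

```text
scanner [575.39011661 305.19746243] 84.71485512820654
[[-1.1 -0. ]
 [-0.8 -0. ]
 [-0.2  0.8]
 [-0.1  0.1]
 [-0.6  0.6]
 [ 0.1 -1.3]
 [ 0.8 -1.6]]
squeeze [509.80887674 312.77050519  90.        ] spot [562.58648997 166.78840512  90.        ]
dish rim c [ 507.63497524 -183.00231565   22.        ] rim L/R [ 508.98866943 -128.14984818   22.        ] [ 506.2953418  -237.28503329   22.        ]
bar [ 516.25750943 -135.64420643   84.        ] [ 500.43218117 -228.46723967   84.        ] 94.16239437359067 [ 508.3448453  -182.05572305   84.        ] 80.32471292981589
bar S [ 517.89074295 -138.74294929   84.        ] [ 493.84421817 -223.93441569   84.        ] 88.52017453917307 [ 505.86748056 -181.33868249   84.        ] 74.23751189585946
ball [ 505.17106969 -181.06045501   19.        ] [ 507.14613073 -179.88245271   19.        ]
tag [ 450.94848748 -174.95353531   18.        ]
```

```bash
python3 -c "
import cv2,numpy as np
a=cv2.imread('pics/o_t.png');b=cv2.imread('pics/o_s.png')
a=cv2.resize(a[150:,150:620],(400,383));b=cv2.resize(b,(400,333))
h=np.zeros((383,800,3),np.uint8);h[:383,:400]=a;h[:333,400:]=b;cv2.imwrite('pics/o_both.png',h)"
```

```text
(no output)
```

View pics/o_both.png

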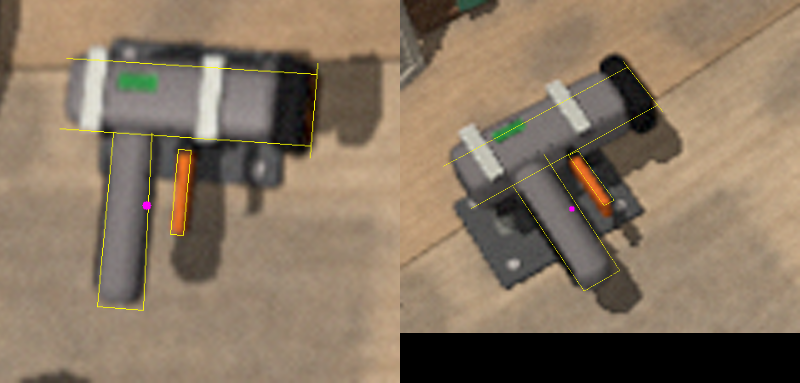

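```bash
python3 -m jog '{"gripper":[100,100,100,100,100,100,100,100,100,100,100,100,100,100,100,100,100,100,100,100],"dp":[[10,15,2],[20,30,2],[20,30,2],[20,30,0],[20,30,0],[20,30,0],[20,30,0],[20,30,0],[20,30,0],[20,30,0],[20,30,0],[20,30,0],[20,30,0],[20,30,0],[9,36,0],[0,36,0],[0,36,0],[0,36,0],[0,36,0],[0,36,0]],"dr":[[0,0,0],[0,0,-1],[0,0,-2],[0,0,-2],[0,0,-2],[0,0,-2],[0,0,-2],[0,0,-2],[0,0,-2],[0,0,-2],[0,0,-2],[0,0,-2],[0,0,-2],[0,0,-2],[0,0,0],[0,0,0],[0,0,0],[0,0,0],[0,0,0],[0,0,0]]}'
```

```text
clock: 2.02
position: [499.6, 11.4, 199.8]
tcp_rot: [180.0, -0.0, -5.1]
wrist_force: [1.1, -0.3, 0.1]
grip_width: 0.999
```

```bash
python3 -m jog '{"gripper":[100,100,100,100,100,100,100,100,100,100,100,100],"dp":[[1,36,0],[1,36,0],[1,36,0],[1,36,0],[1,36,0],[1,36,0],[1,33,0],[1,26,0],[1,17,0],[1,10,0],[0.6,3,0],[0,0,0]],"dr":[[0,0,0],[0,0,0],[0,0,0],[0,0,0],[0,0,0],[0,0,0],[0,0,0],[0,0,0],[0,0,0],[0,0,0],[0,0,0],[0,0,0]]}'
python3 - <<'E'
from h import *
f=grab("wrist"); crop(f,0,0,560,420,1.4,"pics/w1.png")
print(readout.state()["q"],readout.state()["position"],f["eye"],f["orientation"])
p=[575.39,305.2,np.radians(84.71)]
E
```

```text
clock: 3.02
position: [510.6, 314.7, 199.4]
tcp_rot: [180.0, 0.0, -5.1]
wrist_force: [0.2, -1.2, -0.6]
grip_width: 1.003
[  -3.85325873   17.22280518  -39.25588979   89.13950523   11.08011753
   77.62186379 -139.4119512 ] [510.83024321 313.70119436 199.45883342] [581.76819873 307.78320843 380.30913223] [-1.62409221e+01 -4.70043577e-02 -9.51631793e+01]
```

View pics/w1.png

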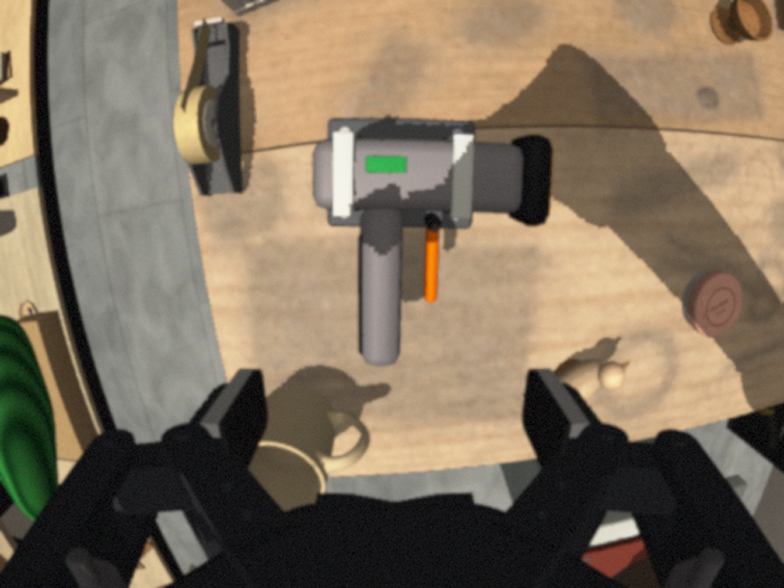

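```bash
cat > fit2.py <<'E'
from h import *
from scipy.optimize import least_squares
f=grab("wrist"); W=lambda q:np.array(q)/1.4
M=[((-24,82,100),W((438,301))),((-16,82,100),W((426,301))),((13,128,90),W((381,364))),((27,90,90),W((361,300))),((-1,90,90),W((401,300))),((-94,-24,90),W((552,143))),((-94,24,90),W((550,218))),((0,22,90),W((400,212))),((0,-22,105),W((410,138)))]
M=M[:8]
def w(p,P):
    c,n=np.cos(p[2]),np.sin(p[2]); return np.array([p[0]+c*P[0]-n*P[1],p[1]+n*P[0]+c*P[1],P[2]])
g=lambda p:np.concatenate([proj(f,w(p,P))[0]-q for P,q in M])
r=least_squares(g,[575,305,1.48],loss="soft_l1"); p=r.x
print(p[:2],np.degrees(p[2])); print(np.round(g(p).reshape(-1,2)*1.4,1)); print("squeeze",w(p,(1.5,66,90)),w(p,(6,66,90)),"spot",w(p,(-139,0,90)),"c",w(p,(-199,0,74)))
im=cv2.resize(f["image"][:,:,::-1],None,fx=1.4,fy=1.4)
im=np.ascontiguousarray(im)
for L in [[(-94,-29,90),(-94,29,90)],[(-24,30,100),(-24,82,100),(-16,82,100),(-16,30,100),(-24,30,100)],[(-1,22,90),(-1,128,90),(27,128,90),(27,22,90)],[(-94,-22,90),(60,-22,90)],[(-94,22,90),(60,22,90)]]:
    q=proj(f,np.array([w(p,P) for P in L]))*1.4
    cv2.polylines(im,[q.astype(int).reshape(-1,1,2)],False,(0,255,255),1)
cv2.imwrite("pics/w1o.png",cv2.resize(im[80:400,280:600],(640,640))[:600])
E
python3 fit2.py
```

```text
[579.32417986 298.98934344] 82.65533683783922
[[ 0.6  0.2]
 [ 0.3 -0.3]
 [-1.2 -5.7]
 [-0.6  5.6]
 [ 1.2  7.1]
 [-0.6  1.6]
 [-3.7 -1.5]
 [ 5.  -7. ]]
squeeze [514.05746045 308.91432895  90.        ] [514.63273042 313.37740686  90.        ] spot [561.55472973 161.12982567  90.        ] c [553.88446349 101.62212015  74.        ]
```

View pics/w1o.png

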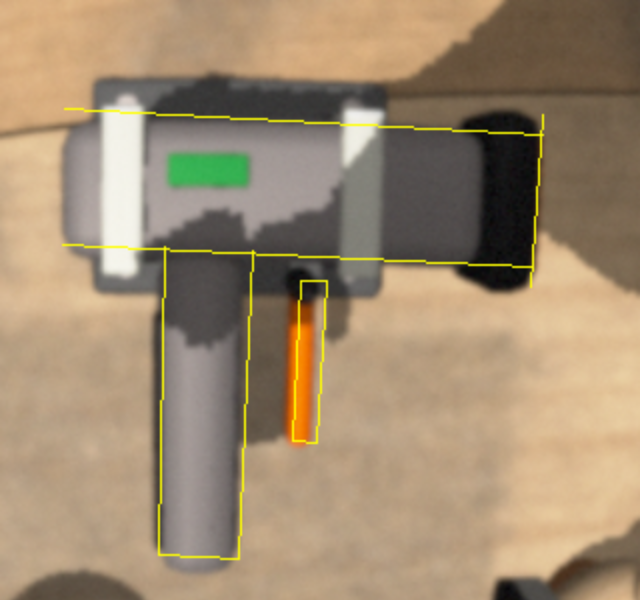

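```bash
cat > p.py <<'E'
s=open("fit2.py").read()
a=s.index("M=[(");b=s.index("def w")
new='''C=lambda q:(np.array(q)/2+[280,80])/1.4
M=[((-24,82,100),C((312,443)),(1,1)),((-16,82,100),C((288,441)),(1,1)),((27,110,90),C((158,520)),(1,0)),((-1,110,90),C((239,520)),(1,0)),((13,128,90),C((199,571)),(0,1)),
((-94,0,90),C((543,200)),(1,0)),((-88,-29,90),C((510,112)),(0,1)),((-88,29,90),C((500,291)),(0,1)),((-40,22,90),C((420,262)),(0,1)),((-40,-22,90),C((420,122)),(0,1))]
'''
s=s[:a]+new+s[b:]
s=s.replace("[proj(f,w(p,P))[0]-q for P,q in M]","[(proj(f,w(p,P))[0]-q)*k for P,q,k in M]").replace("w1o.png","w2o.png")
open("fit2.py","w").write(s)
E
python3 p.py; python3 fit2.py
```

```text
[578.98210632 298.80279156] 82.23018612482267
[[ 1.2  0.7]
 [ 0.9  1.2]
 [-0.5 -0. ]
 [-0.1 -0. ]
 [-0.  -6.6]
 [-3.   0. ]
 [ 0.   1.9]
 [ 0.  -0.5]
 [-0.  -1.8]
 [-0.   0.2]]
squeeze [513.7908292 309.2117967  90.       ] [514.39920032 313.67048312  90.        ] spot [560.19019858 161.07892215  90.        ] c [552.07858373 101.62976989  74.        ]
```

View pics/w2o.png

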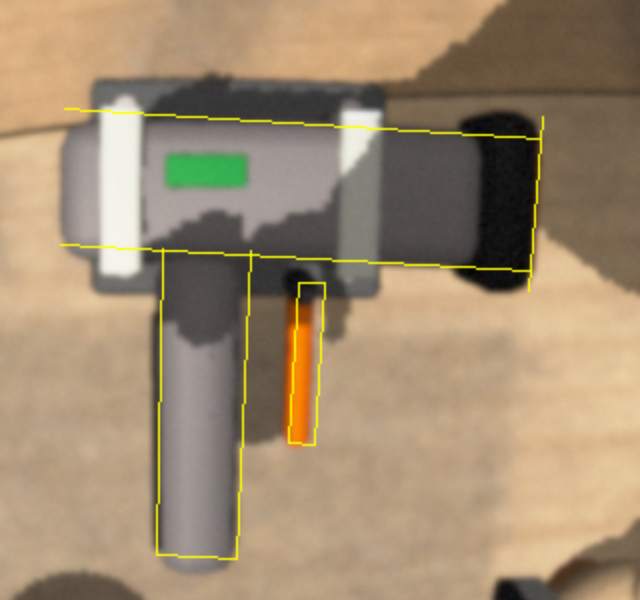

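```bash
python3 -m jog '{"gripper":[100,100,100,100,100,100,100,100],"dp":[[1,1,-20],[0,0,-25],[0,0,-25],[0,0,-25],[0,0,-15],[0,0,-5],[0,0,0],[0,0,0]],"dr":[[0,0,-0.5],[0,0,0],[0,0,0],[0,0,0],[0,0,0],[0,0,0],[0,0,0],[0,0,0]]}'
python3 - <<'E'
from h import *
f=grab("wrist"); crop(f,0,0,560,420,1.4,"pics/w3.png")
s=grab("scene"); crop(s,110,190,270,320,5,"pics/s3.png")
E
```

```text
clock: 3.83
position: [512.2, 315.3, 85.6]
tcp_rot: [-180.0, -0.1, -5.7]
wrist_force: [0.2, 0.7, -0.2]
grip_width: 0.998
```

View pics/w3.png

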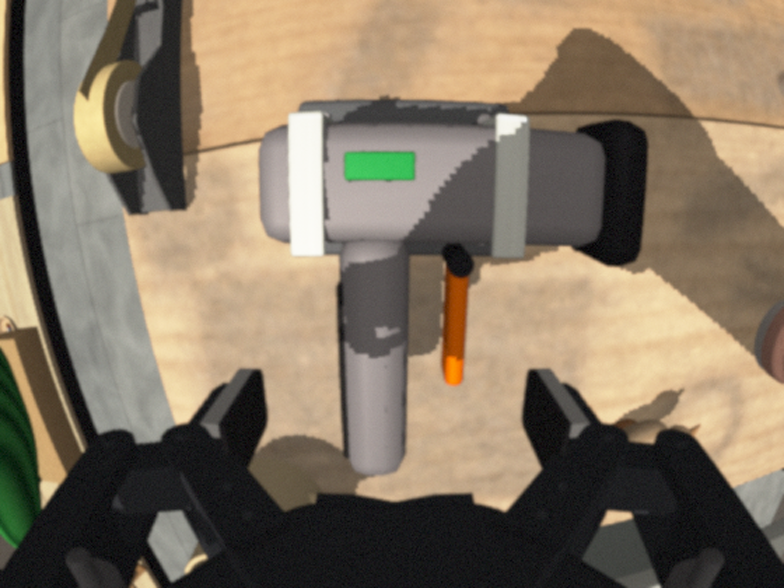

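View pics/s3.png

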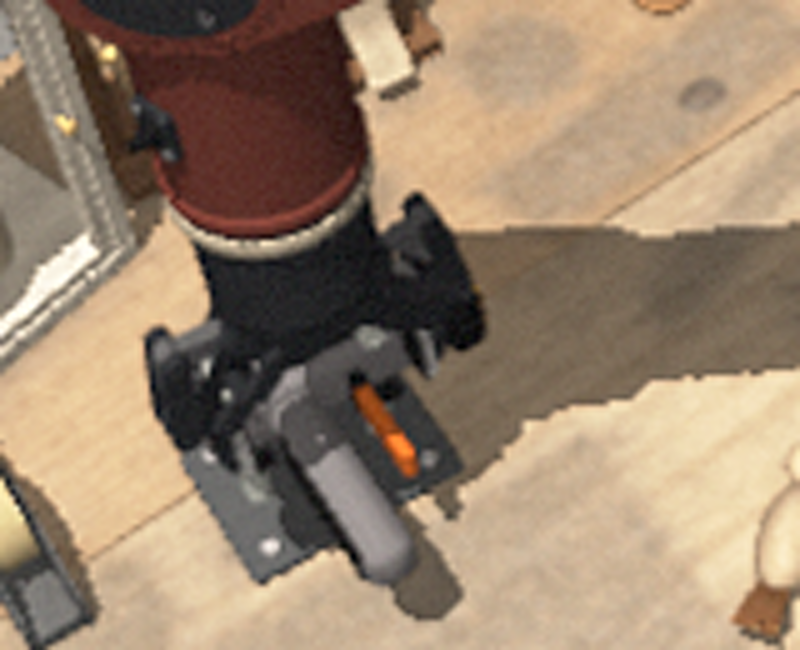

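```bash
python3 - <<'E'
from h import *
f=grab("wrist"); st=readout.state(); P=st["position"]; print(P)
Rt=R.from_euler('xyz',st["tcp_rot"],degrees=True).as_matrix()
for n,o in(("tipL",(0,42.5,-13)),("tipR",(0,-42.5,-13)),("tip11",(11,-42.5,-13)),("grip",(0,0,-19-9))):
    print(n,proj(f,P+Rt@np.array(o))[0]*1.4)
# ray of trigger tip and others to z=100 / grip silhouettes
for n,(u,v),z in(("trig front tip",(463,383),100),("trig back tip",(445,383),100),("grip R",(406,430),90),("grip L",(347,430),90),("trig front y66",(466,340),100)):
    print(n,onz(f,u/1.4,v/1.4,z))
E
```

```text
[512.31919481 316.06977633  86.10412913]
tipL [496.98027052 349.87915813]
tipR [288.29887709 350.08263734]
tip11 [286.15402598 324.71733548]
grip [392.45060644 366.78292864]
trig front tip [495.20336242 288.53742364 100.        ]
trig back tip [496.08861145 296.00211167 100.        ]
grip R [468.40859768 314.37060013  90.        ]
grip L [470.85009923 341.32577521  90.        ]
trig front y66 [514.28228756 286.4886558  100.        ]
```

```bash
python3 - <<'E'
from h import *
f=grab("scene"); st=readout.state(); P=st["position"]; print(P)
Rt=R.from_euler('xyz',st["tcp_rot"],degrees=True).as_matrix()
im=f["image"][190:320,110:270,::-1]; im=cv2.resize(im,None,fx=5,fy=5,interpolation=cv2.INTER_CUBIC)
for y in(-42.5,42.5,-57,57):
  for x in(-11,11):
    for z,c in((-13,(0,255,255)),(-43,(0,255,0))):
      q=(proj(f,P+Rt@np.array((x,y,z)))[0]-[110,190])*5; cv2.circle(im,tuple(int(v) for v in q),4,c,-1)
cv2.imwrite("pics/s4.png",im)
E
```

```text
[512.2040724  316.05881735  85.93880433]
```

View pics/s4.png

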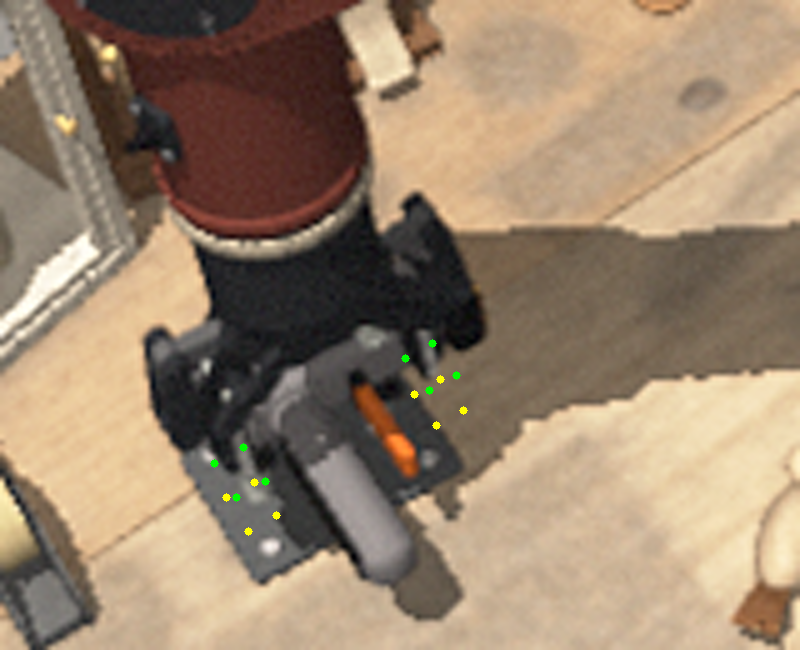

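```bash
python3 -m jog '{"gripper":[100,100,100,90,80,70,70,70],"dp":[[0,0,-8],[0,0,-6],[0,0,-2],[0,0,0],[0,0,0],[0,0,0],[0,0,0],[0,0,0]],"dr":[[0,0,0],[0,0,0],[0,0,0],[0,0,0],[0,0,0],[0,0,0],[0,0,0],[0,0,0]]}' 20
python3 - <<'E'
from h import *
f=grab("wrist"); crop(f,0,0,560,420,1.4,"pics/w5.png")
s=grab("scene"); crop(s,110,190,270,320,5,"pics/s5.png")
E
```

```text
clock: 4.7
position: [511.6, 315.8, 68.8]
tcp_rot: [-180.0, -0.0, -5.6]
wrist_force: [0.4, -0.2, -0.3]
grip_width: 0.698
```

View pics/w5.png

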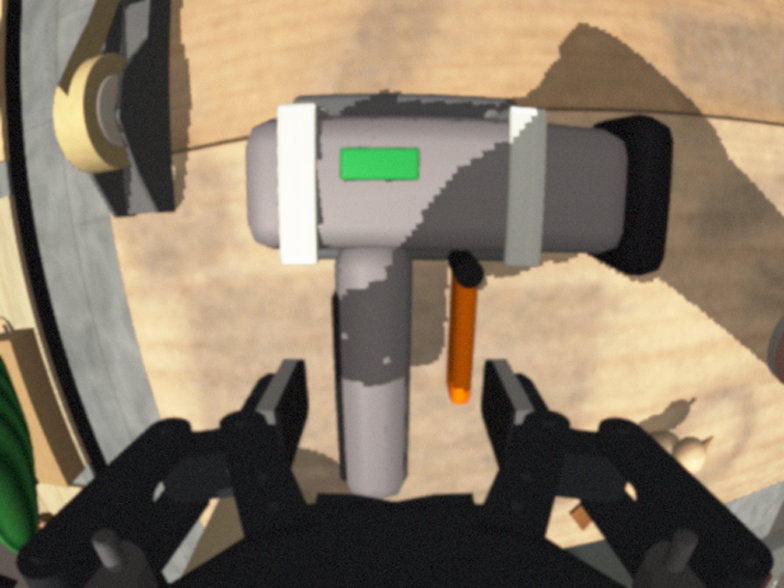

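View pics/s5.png

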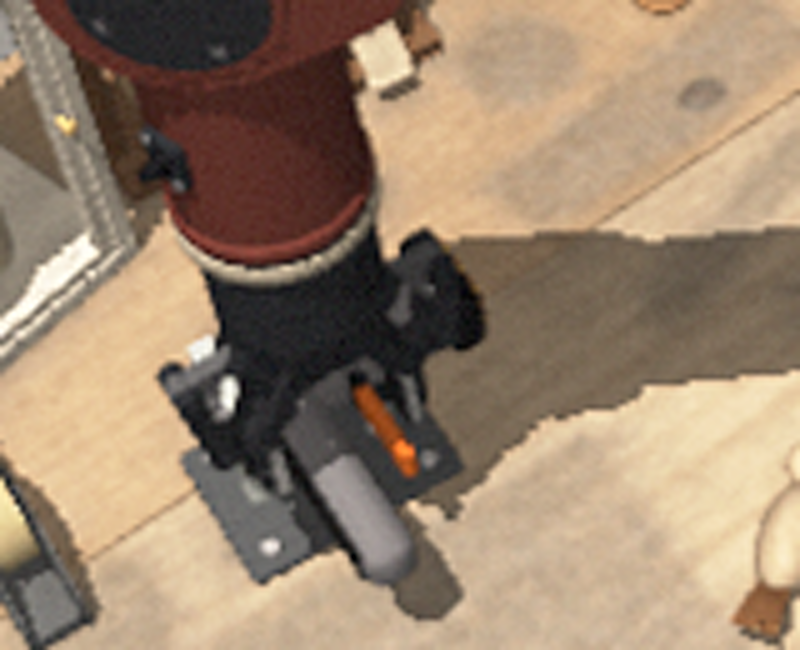

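```bash
python3 -m jog '{"gripper":[60,55,50,45,40,40,40,40],"dp":[[0,0,0],[0,0,0],[0,0,0],[0,0,0],[0,0,0],[0,0,0],[0,0,0],[0,0,0]],"dr":[[0,0,0],[0,0,0],[0,0,0],[0,0,0],[0,0,0],[0,0,0],[0,0,0],[0,0,0]]}' 25
python3 - <<'E'
from h import *
f=grab("wrist"); crop(f,0,0,560,420,1.4,"pics/w6.png"); st=readout.state(); print(st["grip_width"],st["wrist_force"],st["position"])
E
```

```text
clock: 5.47
position: [511.5, 315.8, 68.6]
tcp_rot: [-180.0, -0.0, -5.6]
wrist_force: [-0.0, -0.1, 1.1]
grip_width: 0.407
0.3984743411385424 [ 0.26526303 -0.55137667 -0.67308829] [511.47617908 315.72693637  68.57398921]
```

View pics/w6.png

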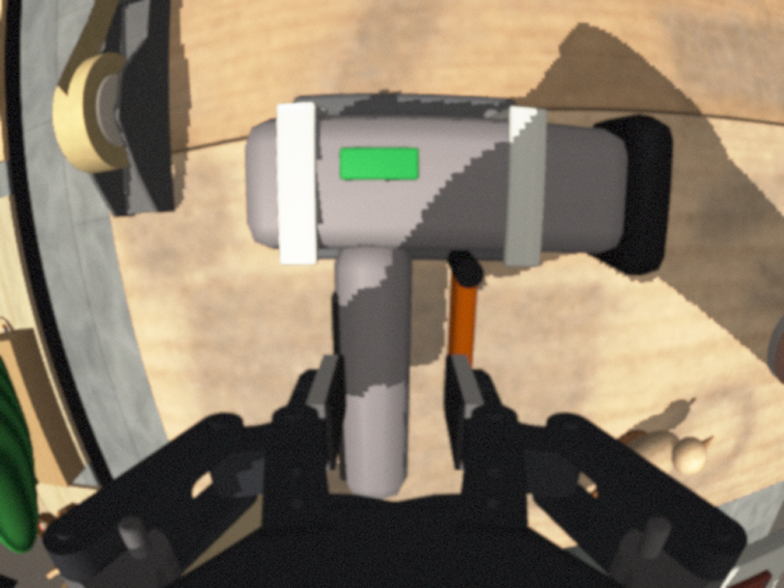

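```bash
python3 - <<'E'
from h import *
print([a for a in dir(robot) if a[0]!='_'], robot.grip_point_offset)
E
```

```text
['PlanningError', 'close_job', 'grip_point_offset'] -18.700000000000003
```

```bash
python3 -m jog '{"gripper":[60,80,80,80,80,80],"dp":[[0,0,0],[0,0,0],[0,0,0],[0,0,-7],[0,0,-8],[0,0,0]],"dr":[[0,0,0],[0,0,0],[0,0,0],[0,0,0],[0,0,0],[0,0,0]]}' 25
python3 - <<'E'
from h import *
f=grab("wrist"); crop(f,0,0,560,420,1.4,"pics/w7.png"); 
s=grab("scene"); crop(s,110,190,270,320,5,"pics/s7.png")
st=readout.state(); P=st["position"]; print(P)
E
```

```text
clock: 6.02
position: [510.5, 314.9, 51.5]
tcp_rot: [179.9, 0.1, -5.6]
wrist_force: [-0.5, 0.0, -0.5]
grip_width: 0.798
[511.00517444 315.39712897  52.77201193]
```

View pics/w7.png

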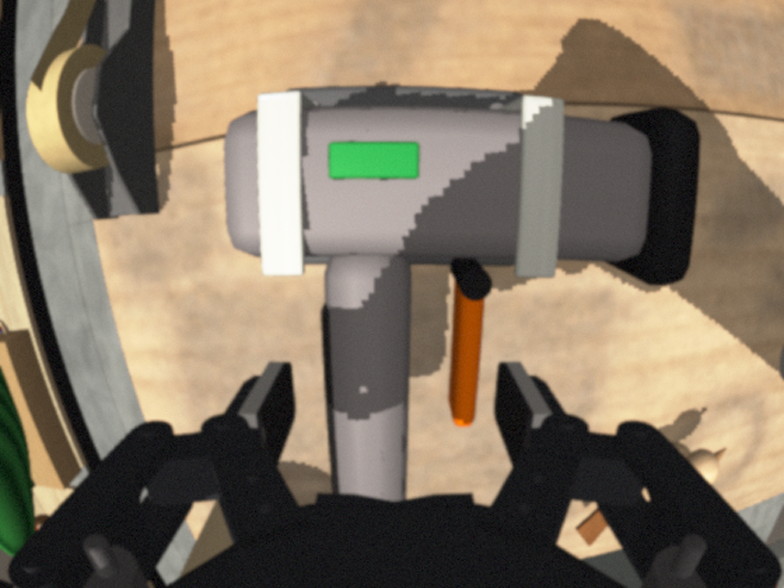

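View pics/s7.png

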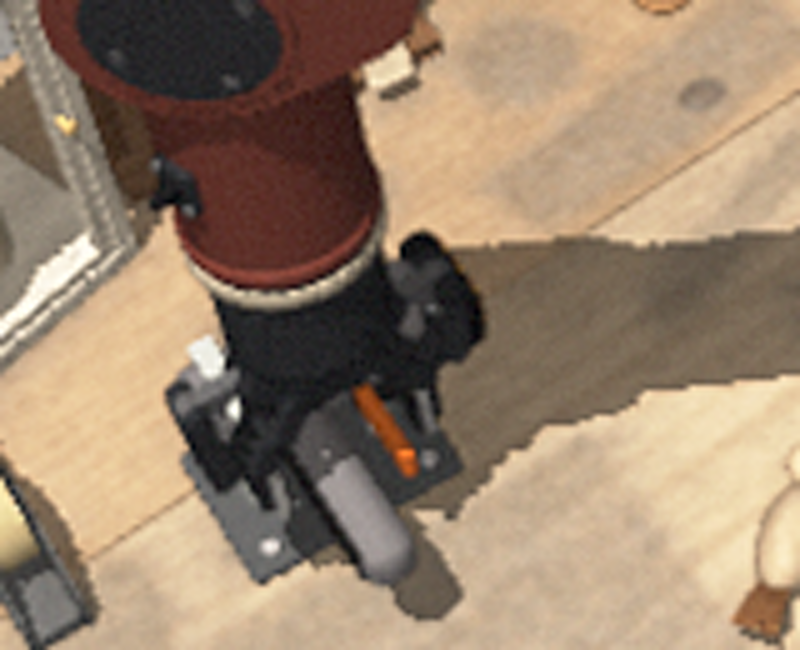

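```bash
python3 -m jog '{"gripper":[60,55,50,45,42,42,42],"dp":[[0,0,0],[0,0,0],[0,0,0],[0,0,0],[0,0,0],[0,0,0],[0,0,0]],"dr":[[0,0,0],[0,0,0],[0,0,0],[0,0,0],[0,0,0],[0,0,0],[0,0,0]]}' 25
python3 - <<'E'
from h import *
f=grab("wrist"); crop(f,0,0,560,420,1.4,"pics/w8.png"); st=readout.state(); print(st["grip_width"],st["wrist_force"],st["position"])
E
```

```text
clock: 6.7
position: [511.7, 316.2, 54.3]
tcp_rot: [-180.0, -0.0, -5.6]
wrist_force: [-2.0, 0.0, 5.6]
grip_width: 0.48
0.48372225701942095 [-2.65361846 -0.41534365  6.77298628] [511.73795921 316.16227055  54.27500984]
```

View pics/w8.png

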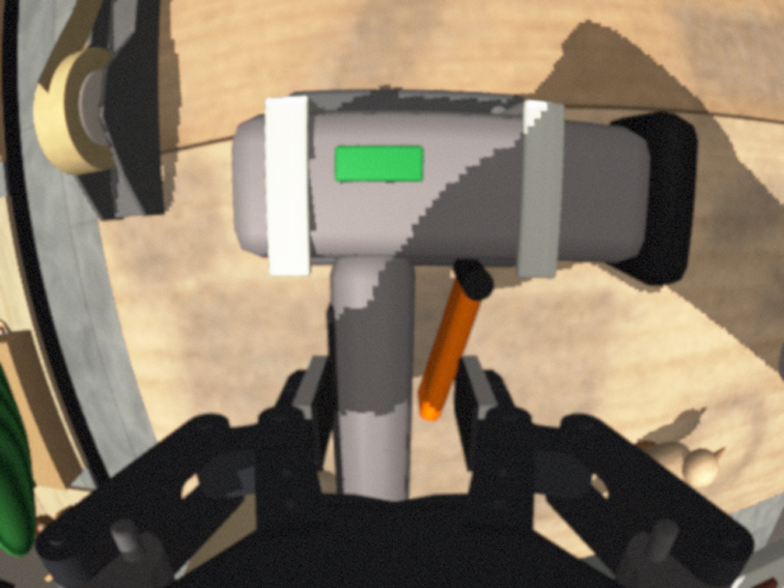

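```bash
python3 -m jog '{"gripper":[40,40,40,40,100,100,100,100,100,100,100,100],"dp":[[0,0,0],[0,0,0],[0,0,0],[0,0,0],[0,0,0],[0,0,0],[0,0,0],[0,0,0],[0,0,0],[0,0,0],[0,0,0],[0,0,0]],"dr":[[0,0,0],[0,0,0],[0,0,0],[0,0,0],[0,0,0],[0,0,0],[0,0,0],[0,0,0],[0,0,0],[0,0,0],[0,0,0],[0,0,0]]}' 30
python3 - <<'E'
from h import *
f=grab("wrist"); crop(f,0,0,560,420,1.4,"pics/w9.png"); st=readout.state(); print(st["grip_width"],st["wrist_force"],st["position"])
E
```

```text
clock: 7.75
position: [511.5, 315.8, 53.7]
tcp_rot: [-180.0, -0.0, -5.6]
wrist_force: [0.0, -0.2, -0.6]
grip_width: 0.999
0.9979122930905385 [ 0.01152127  0.23097282 -0.40954226] [511.50319214 315.83210322  53.64265669]
```

View pics/w9.png

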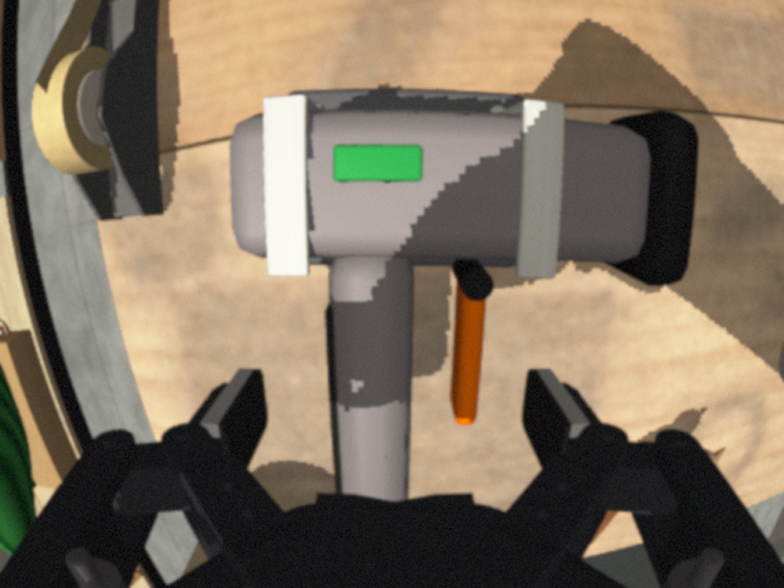

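```bash
python3 -m jog '{"gripper":[100,100,100,100,100,100,100,100,100,100,100,100,100,100,100,100,100,100,100,100],"dp":[[0,0,20],[0,0,35],[0,0,35],[0,0,35],[0,-15,21],[0,-33,0],[0,-33,0],[0,-33,0],[0,-33,0],[0,-33,0],[0,-33,0],[0,-33,0],[0,-33,0],[0,-33,0],[0,-33,0],[0,-33,0],[0,-33,0],[0,-33,0],[-1,-33,0],[-2,-20,0]],"dr":[[0,0,0],[0,0,0],[0,0,0],[0,0,0],[0,0,2],[0,0,6],[0,0,6],[0,0,6],[0,0,6],[0,0,6],[0,0,6],[0,0,6],[0,0,6],[0,0,6],[0,0,6],[0,0,6],[0,0,6],[0,0,6],[0,0,4],[0,0,2]]}'
python3 - <<'E'
from h import *
f=grab("wrist"); crop(f,0,0,560,420,1.4,"pics/w10.png"); st=readout.state(); print(st["grip_width"],st["tcp_rot"],st["position"])
E
```

```text
clock: 9.47
position: [507.8, -185.3, 199.5]
tcp_rot: [180.0, 0.1, 80.4]
wrist_force: [0.5, 0.4, 0.7]
grip_width: 1.001
1.0018420406443056 [-1.79965848e+02  1.23836342e-01  8.02462022e+01] [ 506.95906619 -188.80150129  199.20137408]
```

View pics/w10.png

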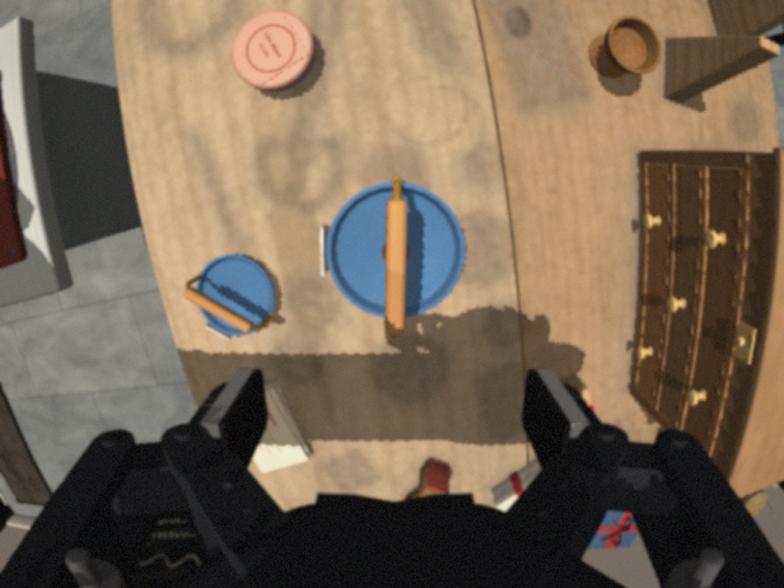

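```bash
python3 - <<'E'
from h import *
f=grab("wrist"); crop(f,200,110,360,250,5,"pics/w11.png"); st=readout.state(); print(st["tcp_rot"],st["position"])
a=onz(f,398/1.4,200/1.4,88);b=onz(f,396/1.4,328/1.4,88)
print(a,b,np.linalg.norm(a-b),(a+b)/2,np.degrees(np.arctan2(*(a-b)[[1,0]])))
for u,v in((326,250),(465,250),(396,183),(396,318)): print(onz(f,u/1.4,v/1.4,22))
E
```

```text
[-1.79959763e+02  5.73783888e-02  8.00825491e+01] [ 507.38388146 -185.88507901  199.18483963]
[ 518.19767531 -140.81470723   88.        ] [ 502.25931121 -225.99142011   88.        ] 86.65508564096405 [ 510.22849326 -183.40306367   88.        ] 79.40131570956491
[ 454.10927139 -175.02576454   22.        ]
[ 564.31084283 -194.04197372   22.        ]
[ 518.60169025 -132.23489323   22.        ]
[ 499.82642252 -241.39876487   22.        ]
```

View pics/w11.png

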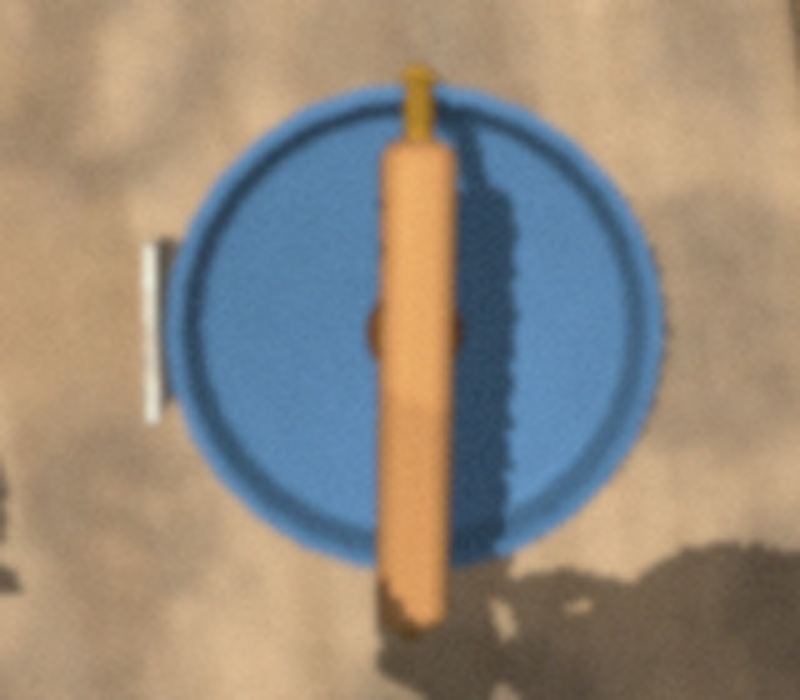

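```bash
python3 -m jog '{"gripper":[100,100,100,100,100,100,100,100,100,100],"dp":[[1,1,-20],[1,0,-30],[0,0,-30],[0,0,-30],[0,0,-25],[0,0,-15],[0,0,-9],[0,0,0],[0,0,0],[0,0,0]],"dr":[[0,0,-0.7],[0,0,0],[0,0,0],[0,0,0],[0,0,0],[0,0,0],[0,0,0],[0,0,0],[0,0,0],[0,0,0]]}'
python3 - <<'E'
from h import *
f=grab("wrist"); crop(f,0,0,560,420,1.4,"pics/w12.png"); st=readout.state(); print(st["grip_width"],st["tcp_rot"],st["position"])
s=grab("scene"); crop(s,260,130,420,250,5,"pics/s12.png")
E
```

```text
clock: 10.4
position: [511.6, -180.2, 42.0]
tcp_rot: [179.9, 0.0, 79.7]
wrist_force: [-0.3, -0.7, -0.3]
grip_width: 1.001
0.9980602366185319 [1.79871301e+02 2.30095556e-02 7.96694776e+01] [ 511.60873744 -180.38765374   42.07244615]
```

View pics/w12.png

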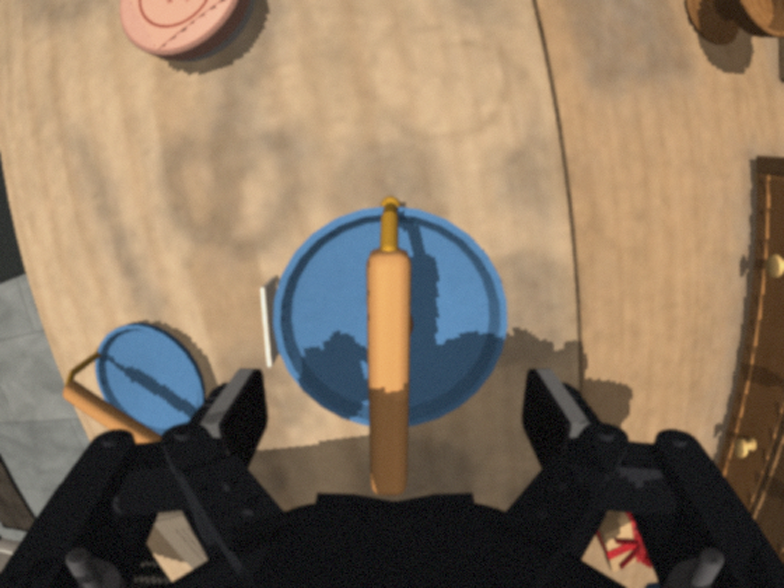

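View pics/s12.png

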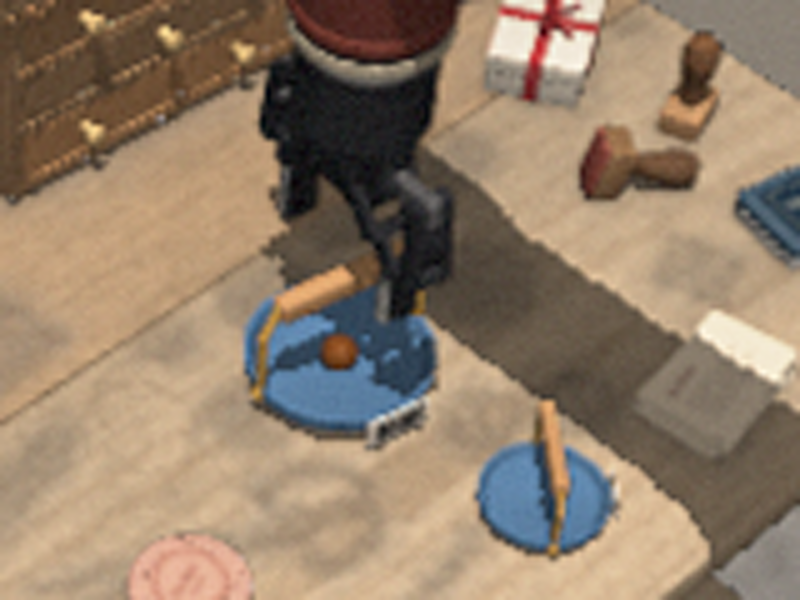

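```bash
python3 - <<'E'
from h import *
f=grab("wrist"); s=grab("scene"); st=readout.state(); P=st["position"]
Rt=R.from_euler('xyz',st["tcp_rot"],degrees=True).as_matrix()
d1=ray(f,265/1.4,372/1.4)
for c in((378,314),(390,318),(400,314)):
    d2=ray(s,260+c[0]/5,130+c[1]/5)
    A=np.c_[d1,-d2]; k=np.linalg.lstsq(A,s["eye"]-f["eye"],rcond=None)[0]
    X=f["eye"]+d1*k[0]; Y=s["eye"]+d2*k[1]; print(X,np.linalg.norm(X-Y),"tool",Rt.T@((X+Y)/2-P))
for z in (42,55,70,85,95):
    X=onz(f,265/1.4,372/1.4,z); print(z,"tool",Rt.T@(X-P))
E
```

```text
[ 471.13260624 -166.86259992   90.99641344] 0.353548335530105 tool [  6.39059279 -41.69173563 -49.4010805 ]
[ 468.48828367 -169.6316982    84.44372409] 3.652800566304666 tool [  1.42862889 -44.00227324 -43.77514785]
[ 467.84747036 -170.3027491    82.85577465] 9.33595805268335 tool [ -1.84509057 -44.81913716 -43.505219  ]
42 tool [-17.66319733 -57.51510663  -0.49938556]
55 tool [-11.32249534 -53.32120504 -13.49587785]
70 tool [ -4.00630073 -48.48208782 -28.49183049]
85 tool [  3.30989387 -43.6429706  -43.48778312]
95 tool [  8.18735694 -40.41689246 -53.48508488]
```

```bash
python3 -m jog '{"gripper":[100,100,100,60,50,40,35,35,35],"dp":[[-1,1,-8],[-0.6,1,-8],[0,0,-6],[0,0,0],[0,0,0],[0,0,0],[0,0,0],[0,0,0],[0,0,0]],"dr":[[0,0,0],[0,0,0],[0,0,0],[0,0,0],[0,0,0],[0,0,0],[0,0,0],[0,0,0],[0,0,0]]}'
python3 - <<'E'
from h import *
f=grab("wrist"); crop(f,0,0,560,420,1.4,"pics/w13.png"); st=readout.state(); print(st["grip_width"],st["tcp_rot"],st["position"])
s=grab("scene"); crop(s,260,130,420,250,5,"pics/s13.png")
E
```

```text
clock: 11.35
position: [509.1, -178.4, 18.8]
tcp_rot: [180.0, 0.0, 79.7]
wrist_force: [-0.1, -0.4, 0.7]
grip_width: 0.348
0.35192240022504756 [1.79982251e+02 6.40092569e-03 7.96656712e+01] [ 509.05613238 -178.36196806   18.80641367]
```

View pics/w13.png

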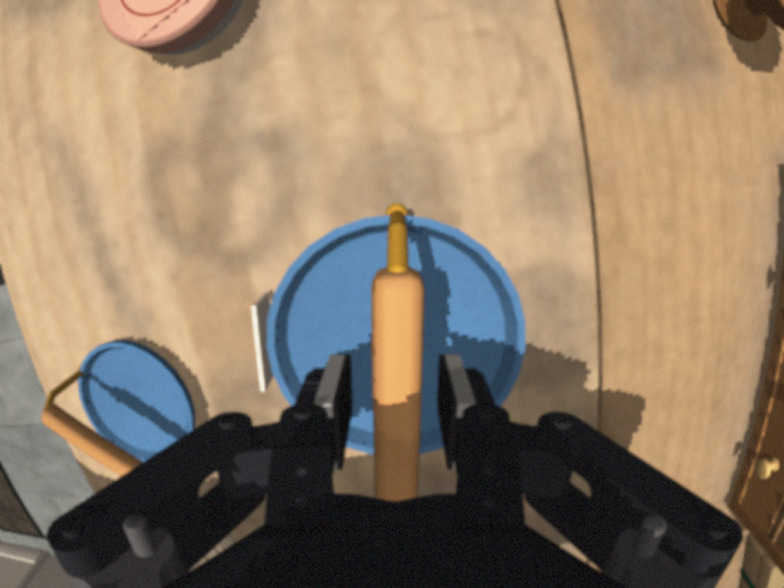

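View pics/s13.png

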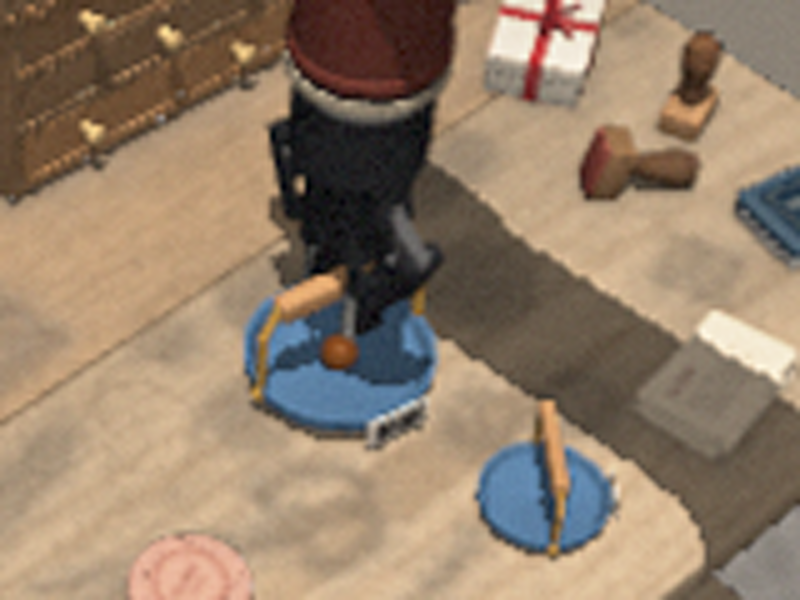

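```bash
python3 -m jog '{"gripper":[30,26,23,20,18,16,14,12,5,5,5,5],"dp":[[0.5,0,0],[0.5,0,0],[0,0,0],[0,0,0],[0,0,0],[0,0,0],[0,0,0],[0,0,0],[0,0,0],[0,0,0],[0,0,0],[0,0,0]],"dr":[[0,0,0],[0,0,0],[0,0,0],[0,0,0],[0,0,0],[0,0,0],[0,0,0],[0,0,0],[0,0,0],[0,0,0],[0,0,0],[0,0,0]]}' 50
python3 - <<'E'
from h import *
f=grab("wrist"); crop(f,140,110,420,350,2.5,"pics/w14.png"); st=readout.state(); print(st["grip_width"],st["tcp_rot"],st["position"],st["wrist_force"])
E
```

```text
clock: 12.45
position: [509.9, -178.3, 18.7]
tcp_rot: [180.0, 0.0, 79.7]
wrist_force: [-0.4, 0.7, 2.1]
grip_width: 0.155
0.1543634040859738 [1.79998981e+02 3.18661575e-03 7.96678121e+01] [ 509.93083766 -178.30329167   18.70038941] [-0.21199153  0.85871746  1.5367976 ]
```

View pics/w14.png

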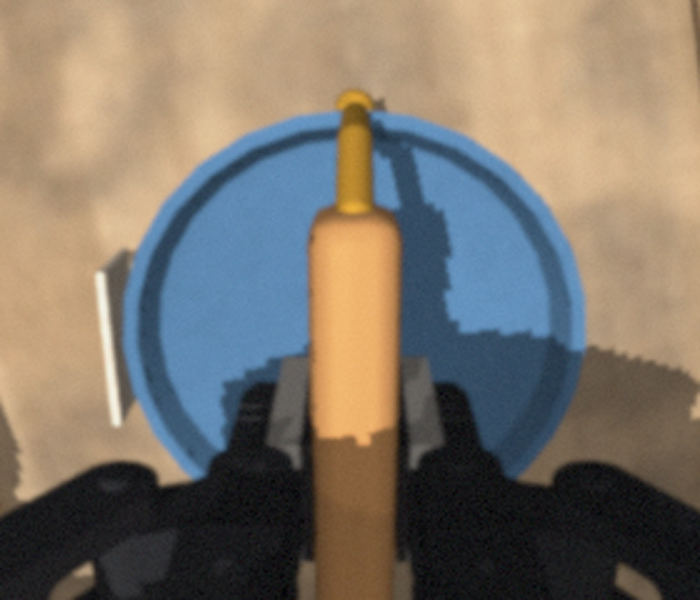

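```bash
python3 -m jog '{"gripper":[5,5,5,5,5,5,5,5,5,5],"dp":[[0,0,1],[0,0,2],[0,0,3],[0,0,4],[0,0,4],[0,0,3],[0,0,2],[0,0,1],[0,0,0],[0,0,0]],"dr":[[0,0,0],[0,0,0],[0,0,0],[0,0,0],[0,0,0],[0,0,0],[0,0,0],[0,0,0],[0,0,0],[0,0,0]]}' 60
python3 - <<'E'
from h import *
f=grab("wrist"); crop(f,140,110,420,350,2.5,"pics/w15.png"); st=readout.state(); print(st["grip_width"],st["tcp_rot"],st["position"],st["wrist_force"],st["torque"])
s=grab("scene"); crop(s,260,130,420,250,5,"pics/s15.png")
E
```

```text
clock: 13.33
position: [509.9, -178.3, 38.6]
tcp_rot: [-180.0, 0.0, 79.7]
wrist_force: [-0.4, 0.7, -1.8]
grip_width: 0.151
0.15569495217081075 [-1.79988142e+02  9.74447073e-05  7.96660385e+01] [ 509.78998405 -178.29153515   38.49203636] [ 0.35295765 -0.76305835 -1.62475718] [ 0.00408007  0.00333269 -0.02362419]
```

View pics/s15.png

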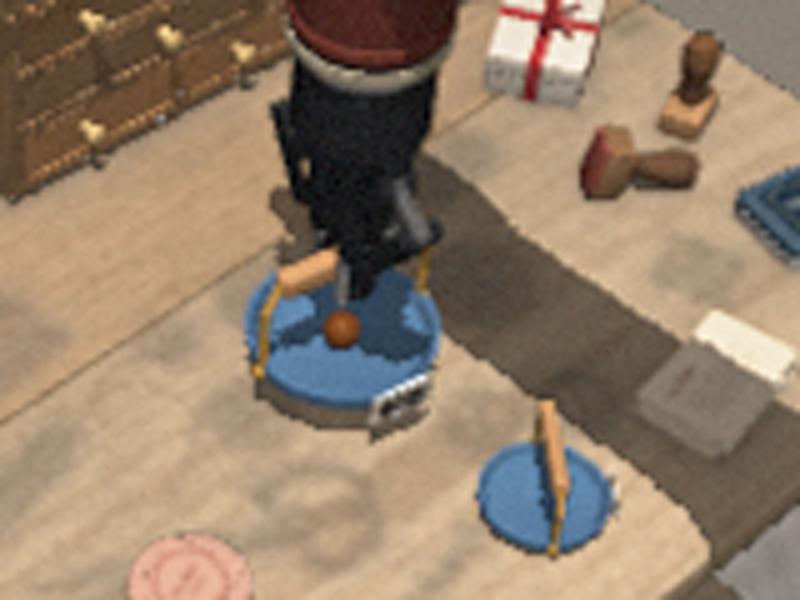

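View pics/w15.png

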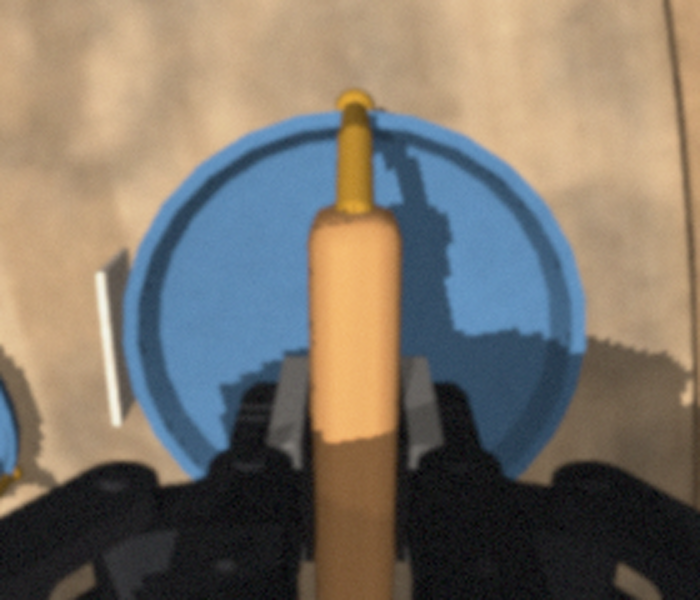

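```bash
python3 -m jog '{"gripper":[5,5,5,5,5,5,5,5,5,5,5,5,5,5,5,5,5,5,5,5],"dp":[[0,0,2],[0,0,4],[0,0,6],[0,0,8],[0,0,8],[0,0,8],[0,0,8],[0,0,5],[0,0,3],[0,0,2],[0,1,0],[0,2,0],[1,4,0],[1,6,0],[2,8,0],[2,10,0],[2,11,0],[2,12,0],[2,12,0],[2,12,0]],"dr":[[0,0,0],[0,0,0],[0,0,0],[0,0,0],[0,0,0],[0,0,0],[0,0,0],[0,0,0],[0,0,0],[0,0,0],[0,0,0],[0,0,0],[0,0,-1],[0,0,-2],[0,0,-3],[0,0,-3],[0,0,-3],[0,0,-3],[0,0,-3],[0,0,-3]]}' 60
python3 -m jog '{"gripper":[5,5,5,5,5,5,5,5,5,5,5,5,5,5,5,5,5,5,5,5],"dp":[[2,12,0],[2,12,0],[2,12,0],[2,12,0],[2,12,0],[2,12,0],[2,12,0],[2,12,0],[2,12,0],[2,12,0],[2,12,0],[2,12,0],[2,12,0],[2,11,0],[2,10,0],[2,9,0],[2,7,0],[1,5,0],[1,3,0],[0,2,0]],"dr":[[0,0,-3.5],[0,0,-3.5],[0,0,-3.5],[0,0,-3.5],[0,0,-3.5],[0,0,-3.5],[0,0,-3.5],[0,0,-3.5],[0,0,-3.5],[0,0,-3.5],[0,0,-3.5],[0,0,-3.5],[0,0,-3.5],[0,0,-3.5],[0,0,-3.5],[0,0,-3.5],[0,0,-3.5],[0,0,-3],[0,0,-1.5],[0,0,-0.5]]}' 60
python3 - <<'E'
from h import *
t=grab("top"); crop(t,130,150,290,260,5,"pics/t20.png"); s=grab("scene"); crop(s,140,170,300,290,5,"pics/s20.png")
f=grab("wrist"); crop(f,0,0,560,420,1.4,"pics/w20.png"); st=readout.state(); print(st["grip_width"],st["tcp_rot"],st["position"],st["wrist_force"],st["torque"])
E
```

```text
clock: 15.1
position: [523.6, -99.4, 92.1]
tcp_rot: [-179.9, 0.0, 58.5]
wrist_force: [0.2, -0.7, -1.8]
grip_width: 0.156
clock: 16.77
position: [559.5, 103.5, 92.0]
tcp_rot: [-180.0, 0.1, -5.9]
wrist_force: [0.4, -0.6, -2.2]
grip_width: 0.156
0.15287886670218864 [ 1.79993532e+02  3.18196022e-02 -5.76334264e+00] [559.62171073 102.76580958  92.27439537] [ 0.84604666 -0.07185031 -1.41335477] [-0.03490194 -0.02998976  0.00472785]
```

View pics/t20.png

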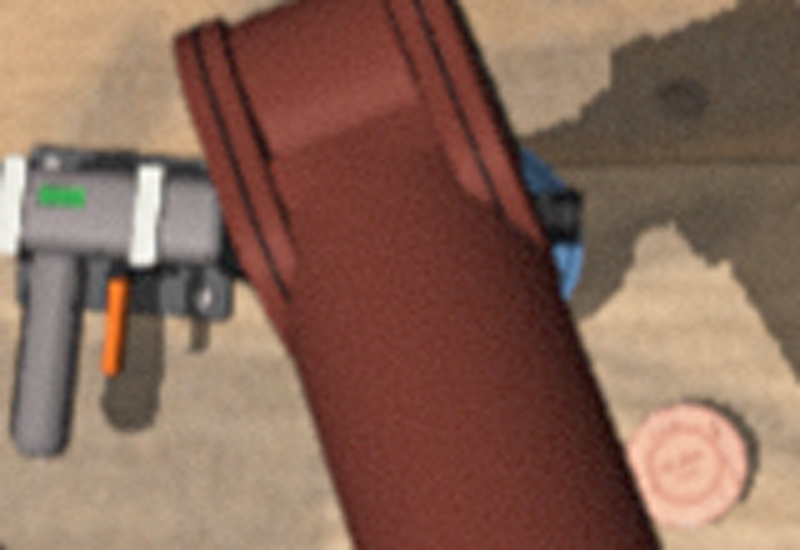

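View pics/s20.png

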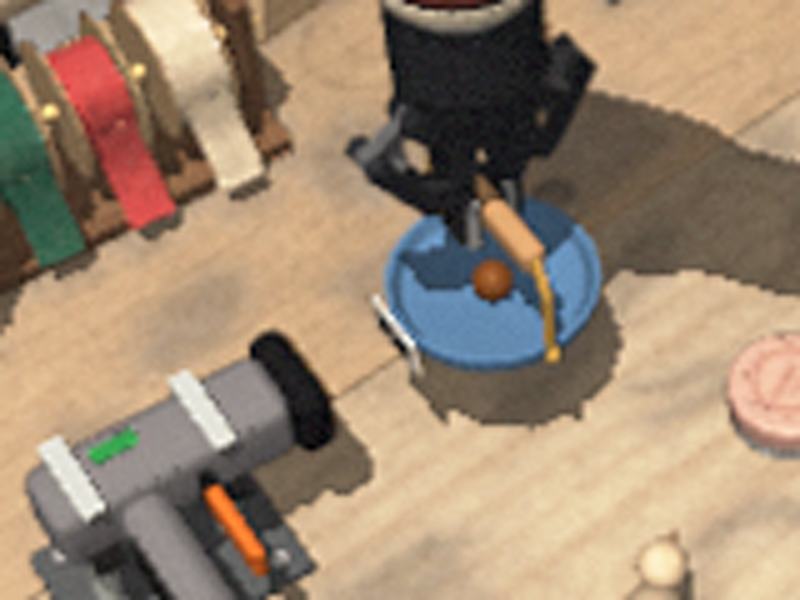

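View pics/w20.png

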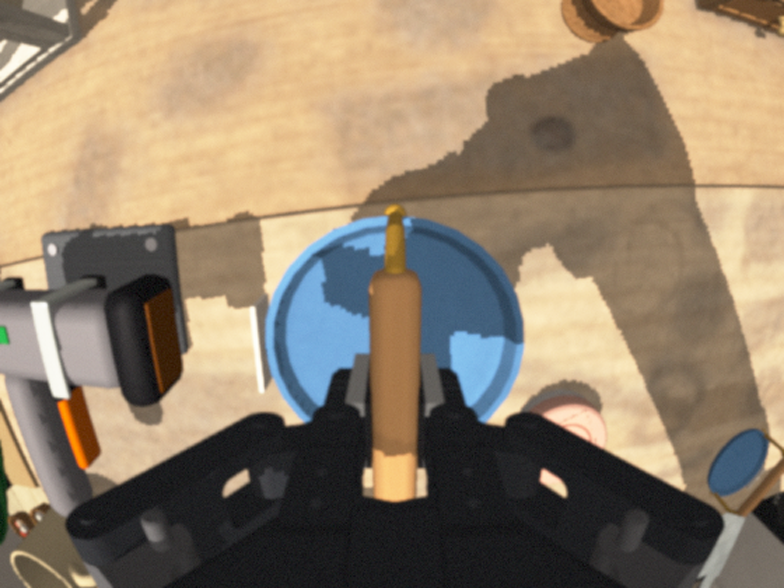

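```bash
cat > ov.py <<'E'
from h import *
import sys
st=readout.state(); P=st["position"]; print(P,st["tcp_rot"])
def w(p,Q):
    c,n=np.cos(p[2]),np.sin(p[2]); return np.array([p[0]+c*Q[0]-n*Q[1],p[1]+n*Q[0]+c*Q[1],Q[2]])
A=(575.39,305.2,np.radians(84.71)); B=(578.98,298.8,np.radians(82.23))
th=np.linspace(0,2*np.pi,40)
for nm,off,hi,k,o in(("scene",(140,170),(300,290),5,"pics/%s_s.png"%sys.argv[1]),("wrist",(0,110),(240,290),3.3,"pics/%s_w.png"%sys.argv[1])):
    f=grab(nm); im=cv2.resize(f["image"][off[1]:hi[1],off[0]:hi[0],::-1],None,fx=k,fy=k,interpolation=cv2.INTER_CUBIC)
    for p,c in((A,(0,255,255)),(B,(255,0,255))):
        for L in ([(-94,29*np.cos(a),90+29*np.sin(a)) for a in th],[(-24,30,100),(-24,82,100),(-16,82,100)],[(-94,22,90),(60,22,90)],[(-139,-20,101),(-139,20,101),(-139,20,79),(-139,-20,79),(-139,-20,101)]):
            q=(proj(f,np.array([w(p,Q) for Q in L]))-off)*k
            cv2.polylines(im,[q.astype(int).reshape(-1,1,2)],False,c,1)
    cv2.imwrite(o,im)
E
python3 ov.py o21
```

```text
[559.62171073 102.76580958  92.27439537] [ 1.79993532e+02  3.18196022e-02 -5.76334264e+00]
```

View pics/o21_s.png

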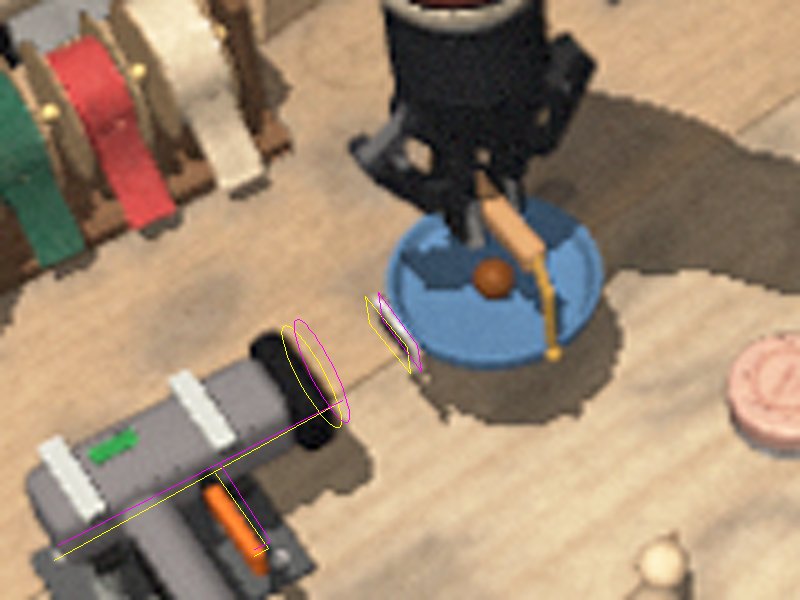

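View pics/o21_w.png

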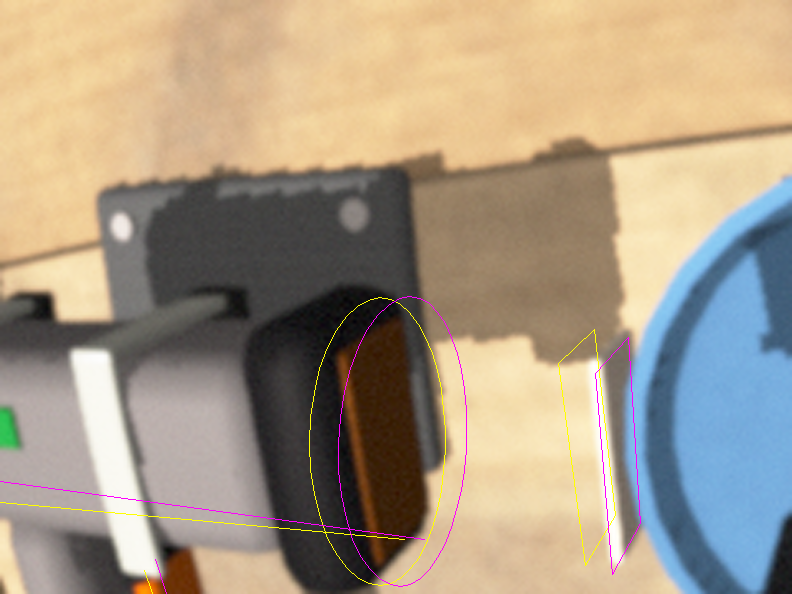

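```bash
python3 -m jog '{"gripper":[5,5,5,5,5,5,5,5,5,5,5,5],"dp":[[0,1,0],[0,2,0],[0,2,0],[0,2,0],[0,1,0],[0,1,0],[0,0,0],[0,0,0],[0,0,0],[0,0,0],[0,0,0],[0,0,0]],"dr":[[0,0,0],[0,0,0],[0,0,0],[0,0,0],[0,0,0],[0,0,0],[0,0,0],[0,0,0],[0,0,0],[0,0,0],[0,0,0],[0,0,0]]}' 60
python3 ov.py o22
```

```text
clock: 18.02
position: [559.9, 111.6, 92.6]
tcp_rot: [180.0, 0.0, -5.8]
wrist_force: [0.9, 0.0, -1.9]
grip_width: 0.155
[559.91731803 111.6150522   92.60144411] [ 1.79998547e+02  1.84880516e-04 -5.83781132e+00]
```

View pics/o22_s.png

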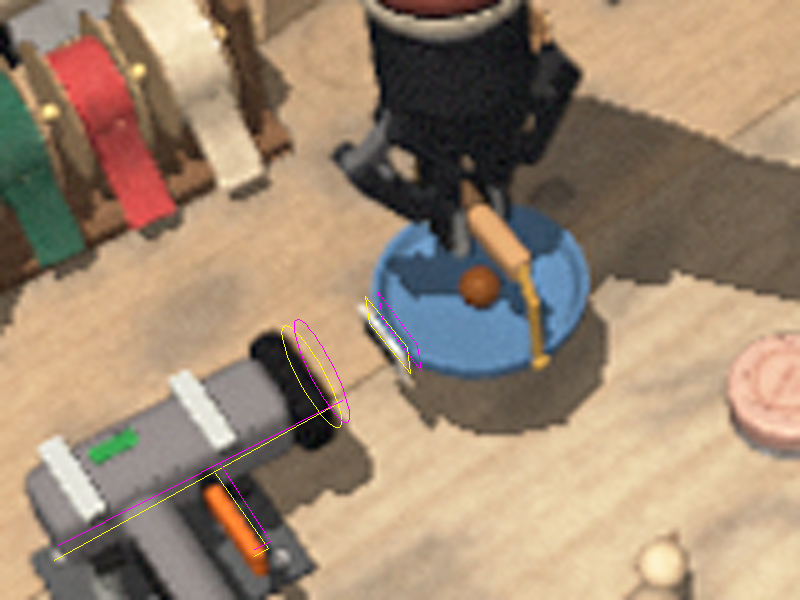

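View pics/o22_w.png

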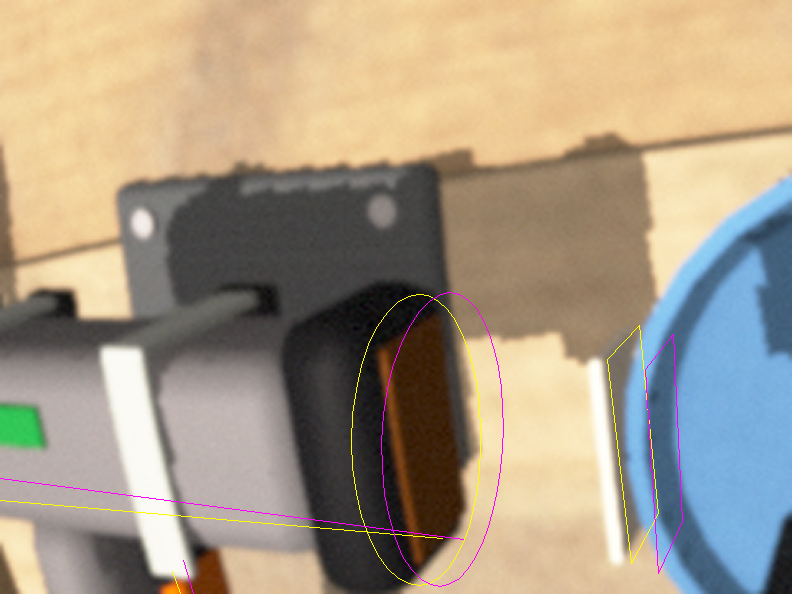

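```bash
python3 - <<'E'
from h import *
st=readout.state(); print(st["joint_velocities"],st["grip_width"],st["wrist_force"],st["clock"])
print(robot.close_job())
E
```

```text
[ 0.07348756  0.05141205 -0.0175862  -0.08509692 -0.02130156  0.04938363
  0.23791368] 0.15394129441416593 [-0.88238047  0.50082261 -1.87595744] 18.1167
the job is handed in; nothing more can be done
None
```

I squeezed the scanner's trigger home and let it spring back. I then lifted the 112 mm dish by its handle, turned it about 86° and handed the job in at 18.1 s, holding the dish with its tag about 45 mm in front of the window.

**Trigger:** The fingers stopped at about 41 mm and the wrist picture showed the blade swung about 15°, which is fully home. After I opened the fingers, it showed the blade back out.

**Dish at the end:**
- The arm was still, gripping the bar at 15% opening, with the dish underside at about 74 mm.
- The dish looked level, with the marble in the middle.
- The bystanders were not approached.

**Checks that disagreed:**
- **Tag distance:** The two camera views differ by about 6 mm on the tag's distance from the window. Relative to the scanner, the scene view puts it roughly 3 mm too far and the wrist view roughly 3 mm too near, so I stopped between them. That is within the 18 mm allowed.
- **Scanner direction:** My estimates of it ranged from 82° to 85°. I used 84°, within the 10° allowed.
- **Fingertips:** They sat about 40–45 mm farther back than the reported TCP. My first squeeze passed above the trigger without touching it, so I repeated it about 15 mm lower and allowed for this offset at the dish handle.

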